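# Go / no-go check of a heater-block well

### The arm

A 7-joint arm with a two-finger parallel gripper is mounted at the origin on the work surface. World frame = base frame: x ahead of the robot, y to its left, z up, the work surface at z = 0. Lengths are in m, angles in rad, forces in N, time in s.
With the tool pointing down it reaches from about 0.425 to 0.95 m from the base axis. Payload 4.7 kg.
Tool frame: the origin (TCP) lies between the finger pads; the fingertips stand 25 mm ahead of it and the grasp point (between the pads) lies 6 mm ahead of it; x points along the fingers, z is the direction in which the jaws open and shut, and the axes are right-handed (so a half turn about x gives the same grasp; the last joint's range is limited). The gripper opens to 85 mm and grips with 20 to 120 N. Pads are 22 mm wide; open, the fingers measure 114 mm over their backs; the gripper's body (76 mm by 85 mm) begins 54 mm behind the grasp point. The pads swing forward as they close: fully open they stand 13 mm farther back than shut.
Start: joints at [-1.331, 0.469, -0.049, 1.532, 0.024, 1.141, -0.082], TCP at [0.179, 0.651, 0.256] pointing down, gripper open.
Joint ranges: [-2.59, 2.59], [-0.33, 1.99], [-1.39, 1.29], [0.1, 2.45], [-1.04, 4.18], [0.21, 1.99], [-2.66, 2.66]. Speed limits (rad/s): [2.57, 2.57, 3.14, 3.14, 3.14, 3.14, 3.14].

### API

Orientations are given as a 3x3 rotation matrix whose columns are the frame's x, y, z axes.
In Python, from rig import * gives the robot as it stands. Calls block until the motion is done:
- movep(position, orientation): joint-space move of the TCP to a pose.
- move_l(position, attitude=None, feed=0.15, until_force=None): straight line of the TCP; attitude=None keeps the orientation; feed is the mean speed in m/s. With until_force (N) it stops when the force on the tool has changed by that much, and returns True; else False.
- move_joints(angles): joint-space move.
- command_gripper(opening, newtons=None): finger opening in m; newtons is the grip in N (None keeps the last); returns when the fingers have stopped.
- sleep(seconds).
- inverse_kinematics(position, orientation): joint angles nearest the present ones, or None.
- sense(): the state.
- camera(name): name is "scene" or "top"; returns (picture, depth): 420x560x3 uint8, red, green, blue; 420x560 float32, m along the optical axis (not along the pixel's ray), 0 where there is no reading.
- camera_params(name): a dict with "K" (3x3 intrinsics, pixels), "position" and "rotation" of the camera in the world. Camera axes: x right, y down, z forward; pixel columns grow to the right and rows downward; lengths in m; the calibration is good to about 2 mm. A picture is of the moment at which its call begins. camera_params takes no time and is no camera call.
A pose or a line that the arm cannot do raises Unreachable and nothing moves.
- finish_job(): hands the job in, once; it reports no verdict.
The state is a dict: "time_s": time; "joint_pos": joint angles; "qd": joint speeds; "joint_efforts": joint torques, N m; "position": TCP position; "tcp_rot": TCP orientation; "wrist_force": force on the tool from outside, world axes, zero at the start; "ft_torque": the same for the moment, N m; "finger_gap": finger opening in m.
Only numpy, scipy, OpenCV 4.12 (cv2) and the standard library are available. Lean on these libraries where they do the work, as an engineer would, in place of code of your own. Each camera call takes 0.05 s, during which the arm holds its last target. There are 200 camera calls.

### The job

Check the well of the tall aluminium heater block that has one single large well, using the two-legged plug gauge that stands in the tray. First lower the gauge's go leg (the slimmer one with the tapered nose) fully home into the well, then draw it out, centre the no-go leg (the thicker, flat-ended one) over the same well and press it lightly on the mouth for about a second to confirm that it will not enter. Then stand the gauge upright back in the tray and let go.

Things in the scene. Friction and masses are not known exactly. Their poses are not given: they have to be found in the camera images.
- gauge: Loose gauge, 0.35 kg; origin midway between its 2 steel legs at foot level, z up. Go leg: x=+40, diameter 26, last 12 tapering to 18. No-go leg: x=-40, diameter 38, flat. Legs z 0-48; over them a bar x +-62, y +-10, z 48-62; on it the black grip plate, 40 (x) by 20 (y), z 62-108: pinch it from above across y at z 85 (mm). The other leg must hang outside the block.
- well_block: Fixed rigid upright aluminium block 56 x 56 mm, 90 mm tall, on a dark 76 x 76 x 8 mm foot plate; origin: centre of the plate's underside, z up. One round well, 32 mm wide, 60 mm deep, in its top. Nothing over 25 mm high within 105 mm of its axis. Other blocks, not to be used: an equally tall one with four 12 mm wells, and a 50 mm tall one with a 42 mm well.
- well (a point): Centre of the mouth of the 32 mm well, level with the block's top, 90 mm above the bench. With the go leg fully home the gauge's bar rests on the block and the gauge's origin is 48 mm below this level; with the no-go leg on the mouth the gauge's origin is level with it.
- tray: Shallow open grey plastic tray fixed on the bench, 220 x 220 mm outside, 18 mm high, walls 4 mm, floor 4 mm thick. Origin at the centre of its underside, z up, x and y along its sides. The gauge starts standing in it and goes back anywhere in it, upright on both legs.
Not all that is in view belongs to the job. Leave any green or red look-alike of the gauge alone.

How it is judged:
By the outcome, as a careful person would: the job done as asked, in the order asked, and still so for the second after the job is handed in, with the robot touching nothing.
It also fails if it takes over 56 s, if anything falls off the work surface, if the arm or the gripper's body presses on something with over 40 N, if the wrist force passes 120 N, or if a joint passes its speed limit or range.

## Working session

There is one attempt and no reset: what is moved stays moved. The work goes in short steps, each a Python script; the robot and the scene stay as the last script left them, time stands still between calls to the robot, and variables do not carry over. Pictures are saved under pics/ and viewed, about 8 in all and at most 12, crops included, and the job is handed in when it is done.

```bash
mkdir -p pics; ls
python3 - <<'E'
from rig import *
import cv2,numpy as np
for n in("scene","top"):
    p,d=camera(n); cv2.imwrite(f"pics/{n}0.png",p[:,:,::-1]); np.savez(f"{n}0.npz",p=p,d=d); c=camera_params(n); print(n,c)
print(sense()["time_s"],sense()["position"],sense()["tcp_rot"])
E
```

```text
pics
scene {'K': array([[398.44218906,   0.        , 275.09484872],
       [  0.        , 398.44218906, 215.02676283],
       [  0.        ,   0.        ,   1.        ]]), 'position': array([ 0.94203606, -0.32308457,  0.86110025]), 'rotation': array([[ 0.40746817,  0.75158891, -0.51873288],
       [ 0.91320092, -0.33172922,  0.23668504],
       [ 0.005811  , -0.57014896, -0.82152078]])}
top {'K': array([[476.54353853,   0.        , 267.49990319],
       [  0.        , 476.54353853, 209.13990651],
       [  0.        ,   0.        ,   1.        ]]), 'position': array([ 0.37448615, -0.09218006,  1.21991692]), 'rotation': array([[ 0.00827212, -0.99897398,  0.04452588],
       [-0.99994968, -0.00851649, -0.00530146],
       [ 0.00567522, -0.04447978, -0.99899416]])}
0.1 [0.17914468 0.65030261 0.25535962] [[-4.00908267e-04 -9.64084704e-01  2.65594658e-01]
 [-1.71984965e-03  2.65594951e-01  9.64083173e-01]
 [-9.99998441e-01 -7.02739668e-05 -1.76455996e-03]]
```

View pics/scene0.png

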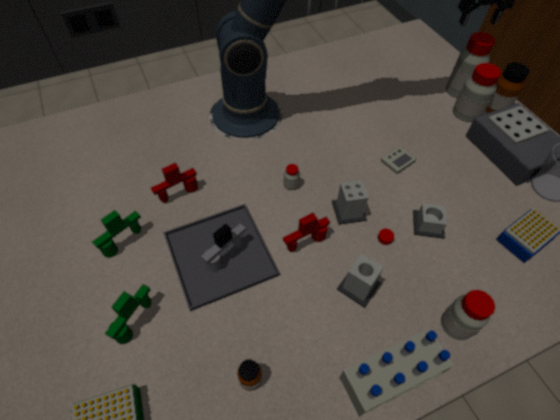

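View pics/top0.png

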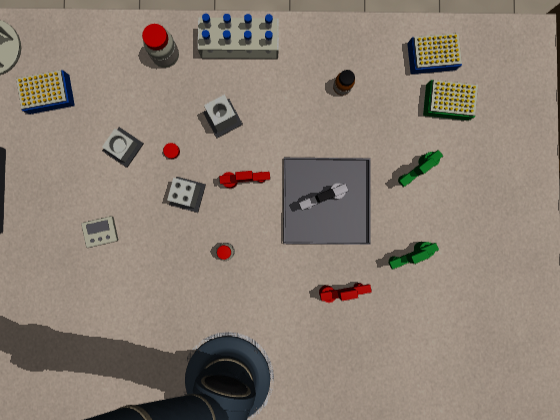

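The target block (one large well, tall) is at about (222,113) in the top picture. The silver gauge stands in the tray at about (322,196). Next: measure with depth and view enlarged crops.

```bash
cat > h.py <<'E'
import numpy as np,cv2
from rig import *
def cloud(n,d):
    c=camera_params(n);K=c["K"];v,u=np.mgrid[:d.shape[0],:d.shape[1]]
    P=np.stack([(u-K[0,2])/K[0,0]*d,(v-K[1,2])/K[1,1]*d,d],-1)
    W=P@c["rotation"].T+c["position"];W[d<=0]=np.nan;return W
def proj(n,p):
    c=camera_params(n);q=(np.asarray(p)-c["position"])@c["rotation"];q=q@c["K"].T;return q[...,:2]/q[...,2:]
def rect(W,m):
    pts=W[m][:,:2].astype(np.float32);r=cv2.minAreaRect(pts*1000);return r,m.sum(),np.median(W[m],0)
E
python3 - <<'E'
from h import *
for n in("top","scene"):
    z=np.load(n+"0.npz");W=cloud(n,z["d"]);X,Y,Z=np.moveaxis(W,-1,0)
    bx=proj("top",[0,0,0])
    if n=="top":
        c=W[113,222];g=W[196,324];print(c,g)
    nb=np.hypot(X-c[0],Y-c[1])<.06; ng=np.hypot(X-g[0],Y-g[1])<.09
    print(n,"table",np.nanmedian(Z[(np.abs(X-c[0])<.1)&(np.abs(Y-c[1])<.1)&(Z<.02)]))
    print("block",rect(W,nb&(abs(Z-.09)<.004)));print("plate",rect(W,nb&(Z>.004)&(Z<.012)))
    print("grip",rect(W,ng&(abs(Z-.112)<.005)));print("bar",rect(W,ng&(abs(Z-.066)<.005)));print("legs/bar+",rect(W,ng&(Z>.03)))
p=np.load("top0.npz")["p"][:,:,::-1]
a=cv2.resize(p[155:247,280:372],(400,400),interpolation=cv2.INTER_CUBIC)
q=np.load("scene0.npz")["p"][:,:,::-1];b=cv2.resize(q[205:305,170:270],(400,400),interpolation=cv2.INTER_CUBIC)
cv2.imwrite("pics/crop1.png",np.clip(np.hstack([a,b])*1.5,0,255).astype(np.uint8))
E
```

```text
[0.66926031 0.01825618 0.02943992] [ 0.45546256 -0.22921373  0.11465655]
top table -0.0007141352059201189
block (((661.778076171875, 19.557056427001953), (56.73671340942383, 56.1826286315918), 29.424531936645508), np.int64(388), array([0.66345313, 0.01804182, 0.08930022]))
plate (((674.2428588867188, 18.879554748535156), (104.72557067871094, 110.72437286376953), 24.332977294921875), np.int64(266), array([0.64571328, 0.01067111, 0.00699612]))
grip (((457.563232421875, -233.49850463867188), (19.538379669189453, 39.87826156616211), 22.40494155883789), np.int64(140), array([ 0.45796782, -0.23424121,  0.11120579]))
bar (((457.3277587890625, -233.2574005126953), (19.918888092041016, 123.60110473632812), 22.962528228759766), np.int64(248), array([ 0.4514049 , -0.21127434,  0.06541669]))
legs/bar+ (((454.70635986328125, -235.09365844726562), (36.23219299316406, 123.59999084472656), 27.103435516357422), np.int64(503), array([ 0.45669129, -0.23434654,  0.0663822 ]))
scene table -0.0001694127217145014
block (((664.0527954101562, 20.05628776550293), (56.278438568115234, 57.598960876464844), 28.776676177978516), np.int64(489), array([0.66516987, 0.01913528, 0.08964148]))
plate (((660.8582153320312, 17.651168823242188), (84.44219970703125, 76.26919555664062), 28.998680114746094), np.int64(330), array([0.68477358, 0.00158562, 0.0076937 ]))
grip (((460.3560485839844, -233.3880615234375), (20.742483139038086, 40.595943450927734), 20.68081283569336), np.int64(146), array([ 0.46187348, -0.23297643,  0.11127479]))
bar (((460.7126159667969, -233.05323791503906), (21.606117248535156, 123.46907806396484), 22.569820404052734), np.int64(311), array([ 0.46839326, -0.25038568,  0.06526538]))
legs/bar+ (((457.7332458496094, -234.4798583984375), (39.12843704223633, 124.11048889160156), 26.790695190429688), np.int64(848), array([ 0.4680791 , -0.23997071,  0.06572645]))
```

View pics/crop1.png

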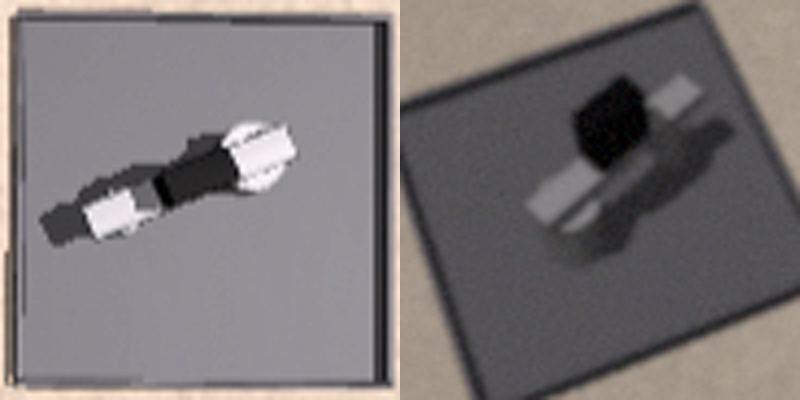

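The top crop shows the thicker (no-go) leg at the right end (towards −y) and the slim go leg at the left. So gauge x points at about 112.7°, with its origin near (0.459, −0.233). The block's well is near (0.663, 0.020).

```bash
cat >> h.py <<'E'
A=np.deg2rad(112.7);EX=np.array([np.cos(A),np.sin(A),0]);GY=np.array([-EX[1],EX[0],0])
def Rg(s,a=A):
    x=np.array([0,0,-1.]);z=s*np.array([-np.sin(a),np.cos(a),0]);return np.stack([x,np.cross(z,x),z],1)
def snap(tag):
    for n in("scene","top"):
        p,d=camera(n);np.savez(f"{n}{tag}.npz",p=p,d=d);cv2.imwrite(f"pics/{n}{tag}.png",p[:,:,::-1])
E
python3 - <<'E'
from h import *
g=np.array([.459,-.2333,0]);w=np.array([.663,.0198,0])
for s in(1,-1):
    for p in(g+[0,0,.095],g+[0,0,.25],w-.04*EX+[0,0,.14],w-.04*EX+[0,0,.25],w+.04*EX+[0,0,.19]):
        q=inverse_kinematics(p,Rg(s));print(s,None if q is None else np.round(q,2))
E
```

```text
1 [-0.4   0.7   1.11  2.1  -0.84  0.89 -1.54]
1 [-0.49  0.36  1.13  1.96 -0.37  1.05 -1.95]
1 [-0.7   0.86  1.11  1.67 -0.83  1.15 -2.11]
1 [-0.7   0.71  1.11  1.57 -0.66  1.27 -2.24]
1 [-0.85  0.74  1.11  1.71 -0.72  1.16 -2.28]
-1 [-0.07  0.47  0.58  2.08 -0.4   0.69  1.18]
-1 [-0.3   0.27  0.84  1.95 -0.24  1.02  1.04]
-1 [-0.37  0.62  0.5   1.66 -0.35  0.95  0.65]
-1 [-0.43  0.53  0.59  1.56 -0.31  1.15  0.62]
-1 [-0.51  0.53  0.52  1.69 -0.3   1.01  0.5 ]
```

Use s=-1, which stays comfortable in the joint ranges. Now grasp and lift.

Run:
```python
from h import *
g=np.array([.459,-.2333,0])
command_gripper(.085)
movep(g+[0,0,.20],Rg(-1))
move_l(g+[0,0,.095],feed=.1)
print(sense()["position"],sense()["wrist_force"])
command_gripper(0.0,90)
print(sense()["finger_gap"],sense()["wrist_force"])
move_l(g+[0,0,.26],feed=.12)
w=np.array([.663,.0198,0])
movep(w-.04*EX+[0,0,.245],Rg(-1))
sleep(.3);snap("1");s=sense();print(s["time_s"],s["position"],s["finger_gap"],s["wrist_force"],s["ft_torque"])
a=cv2.imread("pics/top1.png")[40:180,150:290];b=cv2.imread("pics/scene1.png")[180:320,290:430]
cv2.imwrite("pics/c2.png",np.clip(1.4*np.hstack([cv2.resize(i,(400,400),interpolation=2) for i in(a,b)]),0,255).astype(np.uint8))
```

```text
[ 0.45943255 -0.2335974   0.09554413] [ 0.43223041 -0.56812559 -0.16545952]
0.018824381737715185 [-1.27810221 -0.13528385  4.56838838]
8.4833 [ 0.67826405 -0.01755986  0.24526449] 0.019312821908959974 [ 0.60492879  0.03485392 -3.67387351] [ 0.03038991 -0.01087983 -0.00556971]
```

View pics/c2.png

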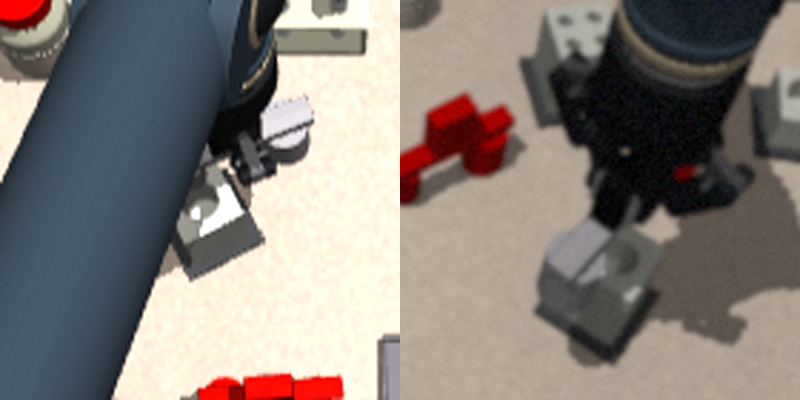

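The gauge is held (weight reads 3.7 N) and its no-go end is visible in both views. Check its pose in hand by depth.

Run:
```python
from h import *
t=np.array([.67826,-.01756,0])
ax=EX;gy=GY
for n in("top","scene"):
    z=np.load(n+"1.npz");W=cloud(n,z["d"])
    L=W-t;a=L@ax;b=L@gy;h=W[...,2]
    m=(abs(h-.216)<.008)&(a<-.03)&(a>-.08)&(abs(b)<.03)
    m=cv2.erode(m.astype(np.uint8),np.ones((1,1)))>0
    P=np.polyfit(a[m],h[m],1)
    r=cv2.minAreaRect(np.stack([a[m],b[m]],1).astype(np.float32)*1000)
    print(n,m.sum(),"a",np.percentile(a[m],[0,2,98]),"b",np.percentile(b[m],[0,3,50,97,100]),"h",np.median(h[m]),"slope",P[0],r)
    k=(abs(h-.09)<.005)&(np.hypot(W[...,0]-.663,W[...,1]-.02)<.05);print("block",rect(W,k))
```

```text
top 146 a [-0.06204855 -0.06115295 -0.03076407] b [-0.00911638 -0.00813501  0.00213887  0.01080995  0.0111882 ] h 0.2151694207218492 slope -0.004694314684523058 ((-46.06047821044922, 0.9985713958740234), (20.259469985961914, 31.951034545898438), 89.25145721435547)
block (((658.68310546875, 17.652751922607422), (51.10304641723633, 55.8786735534668), 28.426069259643555), np.int64(245), array([0.64926636, 0.00600698, 0.08932267]))
scene 208 a [-0.06292583 -0.06259442 -0.03129961] b [-0.01120475 -0.01089541 -0.00218535  0.00816106  0.00878013] h 0.2157161913101011 slope 0.05217900647534773 ((-46.709110260009766, -1.1457862854003906), (19.81737518310547, 32.52458572387695), 89.35296630859375)
block (((672.2510986328125, 24.60289764404297), (37.483985900878906, 58.81710433959961), 28.756502151489258), np.int64(281), array([0.67920428, 0.03102259, 0.08957163]))
```

The camera offsets cancel on averaging, so the gauge is centred in the hand within about 1 mm. Insert the go leg.

Run:
```python
from h import *
w=np.array([.663,.0198,0]);o=w-.04*EX
move_l(o+[0,0,.19],feed=.1)
s=sense();print(s["position"],s["wrist_force"])
print(move_l(o+[0,0,.127],feed=.03,until_force=8))
s=sense();print(s["time_s"],s["position"],s["wrist_force"],s["ft_torque"],s["finger_gap"])
```

```text
[ 0.67885023 -0.01728351  0.19033596] [-0.15138289 -0.10218297 -4.02379489]
True
10.8667 [ 0.67845288 -0.01713254  0.13322563] [0.04432186 0.19052393 5.79863187] [0.18699846 0.17483904 0.00617433] 0.01936025221701871
```

Stopped at TCP z=0.1332, against 0.1335 predicted for home, with almost no lateral force. Take a depth check, then withdraw and press the no-go leg.

```bash
cat >> h.py <<'E'
def bar(tag,t,zt,side):
    for n in("top","scene"):
        W=cloud(n,np.load(f"{n}{tag}.npz")["d"]);L=W-[t[0],t[1],0];a=L@EX*side;b=L@GY;h=W[...,2]
        m=(abs(h-zt)<.008)&(a>.03)&(a<.08)&(abs(b)<.03)
        if m.sum()>20: print(n,m.sum(),"end",np.percentile(a[m],98),"b",np.percentile(b[m],[3,97]).mean(),"h",np.median(h[m]))
        else: print(n,"hidden",m.sum())
E
python3 - <<'E'
from h import *
w=np.array([.663,.0198,0]);o=w-.04*EX;c=w+.04*EX
sleep(.3);snap("2");bar("2",sense()["position"],.104,-1);bar("2",sense()["position"],.104,1)
move_l(o+[0,0,.135],feed=.05)
move_l(o+[0,0,.215],feed=.08)
move_l(c+[0,0,.215],feed=.1)
sleep(.2);snap("3");s=sense();print(s["time_s"],s["position"],s["wrist_force"]);bar("3",s["position"],.186,1);bar("3",s["position"],.186,-1)
a=cv2.imread("pics/top3.png")[40:180,150:290];b=cv2.imread("pics/scene3.png")[180:320,290:430]
cv2.imwrite("pics/c3.png",np.clip(1.4*np.hstack([cv2.resize(i,(400,400),interpolation=2) for i in(a,b)]),0,255).astype(np.uint8))
E
```

```text
top 113 end 0.06063843754121919 b 0.0014302807550729399 h 0.10279151812246545
scene 159 end 0.06208555566321972 b -0.0019725106709179148 h 0.10324179129091737
top hidden 19
scene hidden 0
13.9167 [0.64767476 0.05606221 0.21499514] [-0.61528913  0.22646463 -4.41712613]
top 73 end 0.05084036923835392 b 0.0021248749760849318 h 0.18494006681716746
scene hidden 0
top 142 end 0.06121761698839687 b 0.001614774215201344 h 0.1845076626983576
scene 168 end 0.06252625414222211 b -0.0017771390012537333 h 0.18520968233699725
```

View pics/c3.png

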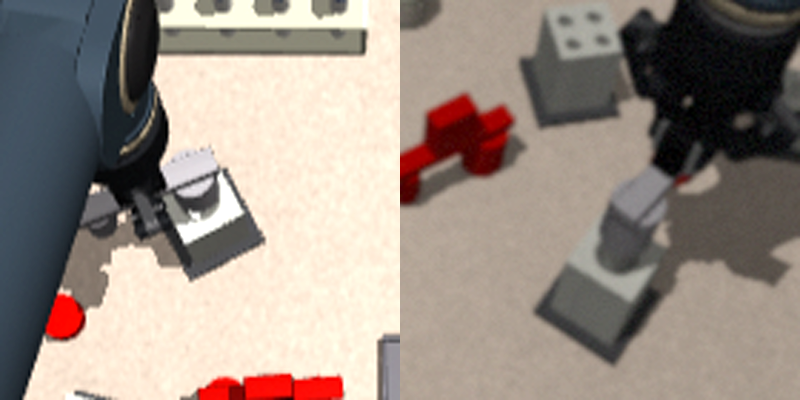

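At home the bar measured z≈0.103, as expected. The no-go leg now hangs over the block's mouth. Press it lightly.

Run:
```python
from h import *
w=np.array([.663,.0198,0]);c=w+.04*EX
move_l(c+[0,0,.188],feed=.1)
print(move_l(c+[0,0,.172],feed=.02,until_force=7))
for i in range(5):
    s=sense();print(s["time_s"],s["position"],s["wrist_force"],s["ft_torque"]);sleep(.3)
snap("4");bar("4",sense()["position"],.152,-1)
```

```text
True
14.8167 [0.64779114 0.05687591 0.18127678] [-1.47539237  0.44947039  4.46548658] [-0.06352353  0.04621768  0.02302745]
15.1167 [0.64778283 0.05695705 0.18124935] [-1.42208017  0.92170451  5.51000908] [-0.15626399 -0.00547658  0.0513035 ]
15.4167 [0.64780147 0.05689028 0.18125257] [-0.76654104 -0.3307344   5.55347791] [-0.0997526   0.00180745 -0.0066025 ]
15.7167 [0.64780959 0.05693205 0.18126208] [-0.68035039  0.25315805  5.25088524] [-0.11908659  0.01505929 -0.02734812]
16.0167 [0.64779094 0.05694594 0.18124903] [-0.45077852 -0.03531485  5.30793424] [-0.13941095  0.07038859 -0.01934742]
top 130 end 0.06128210577008117 b 0.0015336461650191984 h 0.15130229037548926
scene 164 end 0.06230178676383225 b -0.0017744132620939883 h 0.15147348433544855
```

It held at about 9.5 N for 1.5 s on the mouth with no entry. Return to the tray.

Run:
```python
from h import *
w=np.array([.663,.0198,0]);c=w+.04*EX;g=np.array([.459,-.2333,0])
move_l(c+[0,0,.25],feed=.1)
movep(g+[0,0,.25],Rg(-1))
move_l(g+[0,0,.108],feed=.12)
print(move_l(g+[0,0,.088],feed=.02,until_force=4))
s=sense();print(s["position"],s["wrist_force"],s["ft_torque"])
command_gripper(.085)
move_l(g+[0,0,.22],feed=.12)
movep([.45,.2,.3],Rg(-1))
sleep(.3);snap("5");s=sense();print(s["time_s"],s["wrist_force"])
for n in("top","scene"):
    W=cloud(n,np.load(n+"5.npz")["d"]);X,Y,Z=np.moveaxis(W,-1,0);ng=np.hypot(X-.459,Y+.233)<.09
    print(rect(W,ng&(abs(Z-.112)<.005)),rect(W,ng&(abs(Z-.066)<.005)))
a=cv2.imread("pics/top5.png")[155:247,280:372];b=cv2.imread("pics/scene5.png")[205:305,170:270]
cv2.imwrite("pics/c5.png",np.clip(1.4*np.hstack([cv2.resize(i,(400,400),interpolation=2) for i in(a,b)]),0,255).astype(np.uint8))
```

```text
True
[ 0.45895744 -0.23325345  0.09523694] [0.32525598 0.77567688 4.34311694] [0.1166773  0.03346667 0.00086647]
24.4417 [ 0.22752379 -0.65031225  0.52536389]
(((457.68695068359375, -232.815185546875), (19.564741134643555, 39.31101989746094), 21.982120513916016), np.int64(135), array([ 0.45803247, -0.23409101,  0.11104836])) (((457.8698425292969, -233.2991943359375), (19.979612350463867, 123.8575439453125), 22.75401496887207), np.int64(254), array([ 0.45161742, -0.21344638,  0.06546432]))
(((460.8919372558594, -232.73236083984375), (20.959383010864258, 39.194000244140625), 21.820518493652344), np.int64(152), array([ 0.46236408, -0.23309625,  0.11136476])) (((461.1741943359375, -232.76434326171875), (21.107728958129883, 122.83544158935547), 22.7908992767334), np.int64(303), array([ 0.4684436 , -0.25043756,  0.06519178]))
```

View pics/c5.png

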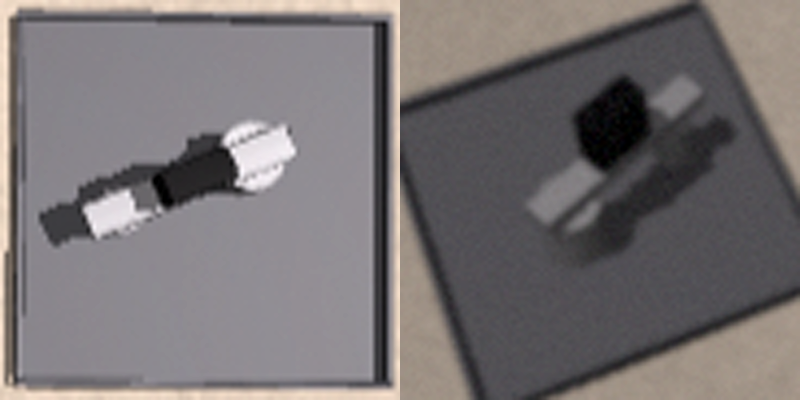

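The gauge stands upright in the tray as it did at the start, and the arm is clear.

```bash
python3 -c "
from rig import *
print(finish_job())"
```

```text
the job is handed in; nothing more can be done
None
```

The well check is done in the order asked, and the job is handed in at about 24.4 s of the 56 s allowed; the interface reported no verdict.

- **Go leg:** It went fully home in the 32 mm well. It stopped at tool-point (TCP) height z = 0.1332 m, against 0.1335 m expected, with about 10 N vertical change and almost no side force. Depth put the bar at about 103 mm, against 104 mm expected.
- **No-go leg:** I centred it over the same well and pressed at about 9.5 N for about 1.5 s. It stayed on the mouth and did not enter.
- **Return:** The gauge stands upright in the tray within about 1 mm of where it started. The gripper is open and the arm is clear.

The two cameras disagreed by 2–3 mm along x throughout, which is about the stated calibration error, so I used their average. No check failed.

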